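Sweep bare plinths through the gate into the catch box

ROBOT

A 6-joint arm with a two-finger parallel gripper is mounted at the origin on the work surface. World frame = base frame: x ahead of the robot, y to its left, z up, the work surface at z = 0. Lengths are in m, angles in rad, forces in N, time in s.
With the tool pointing down it reaches from about 0.375 to 0.975 m from the base axis. Payload 3.8 kg.
Tool frame: the origin (TCP) lies midway between the tips of the shut fingers; the grasp point (between the pads) lies 19 mm behind it; z points along the fingers, y is the line along which they close (so a half turn about z gives the same grasp; the last joint's range is limited). The gripper opens to 85 mm and grips with 20 to 120 N. Pads are 22 mm wide; open, the fingers measure 114 mm over their backs; the gripper's body (76 mm by 85 mm) begins 54 mm behind the grasp point. The pads swing forward as they close: fully open they stand 13 mm farther back than shut.
Start: joints at [-0.037, 0.264, 1.604, -0, 1.274, -0.037], TCP at [0.675, -0, 0.231] pointing down, gripper open.
Joint ranges: [-2.63, 2.63], [-0.94, 2.18], [0.31, 2.57], [-1.31, 4.45], [0, 2.66], [-2.55, 2.55]. Speed limits (rad/s): [2.57, 2.57, 3.14, 3.14, 3.14, 3.14].

INTERFACE

Orientations are given as a rotation vector (axis times angle).
In Python, from workcell import bot gives the robot as it stands.
- The arm moves only by the tool step_arm, never from a script. Its argument "motion" is a list of rows, each a list of 5 numbers: the finger opening in cm, from 0 to 8.54, then the shift along the tool's x, y, z in cm, then the turn about the tool's z in degrees. In form: [[claw, dx, dy, dz, twist], ...]. A call has 1 to 20 rows; each row is the pose to reach, as a shift and turn from the pose commanded when the call began, along the tool's axes at that moment; what a row does not reach only later rows make up. A row lasts 1/10 s, in which the tool goes at most 50 mm and 8.59 degrees, less where a joint would pass 70% of its speed; a pose out of reach is approached as far as the arm can. A call with a gripper value outside its range is refused whole. The fingers move at their own pace and stop on an object; "force" is the grip in N (left out, the last holds). Time passes only in rows, so rows that repeat a pose let the fingers close. It gives the time, the measured TCP pose, the force, the opening and the grip force at its end, in the units of the state.
- bot.read_state(): the state, without advancing time (a new reading comes with each control period).
- bot.read_camera(name): name is "scene" or "side" or "wrist"; returns (picture, depth): 400x640x3 uint8, red, green, blue; 400x640 float32, m along the optical axis (not along the pixel's ray), 0 where there is no reading.
- bot.calibration(name): a dict with "mtx" (3x3 intrinsics, pixels), "origin" and "orientation" of the camera in the world; the wrist camera has in their place "T_tool_cam" (4x4, takes a point from camera to tool coordinates, whose origin is the TCP and whose axes are the flange's). Camera axes: x right, y up, looking along -z (the intrinsics and any distortion apply to the point x, -y, -z); pixel columns grow to the right and rows downward; lengths in m; the calibration is good to about 2 mm. The wrist camera is an equidistant fisheye: a pixel r from the principal point sees the ray r / f radians off the axis. A picture is of the moment at which its call begins: read the wrist's pose just before it. calibration takes no time and is no camera call.
- bot.finish_job(): hands the job in; it is judged then, once.
The state is a dict: "time": time; "q": joint angles; "joint_vel": joint speeds; "joint_torque": joint torques, N m; "tool_pos": TCP position; "tcp_rot": TCP orientation; "wrist_force": force on the tool from outside, world axes, zero at the start; "torque": the same for the moment, N m; "width": opening from 0.0 (shut) to 1.0 (fully open); "grip_force": force on a finger pad.
Only numpy, scipy, OpenCV 4.12 (cv2) and the standard library are available. Lean on these libraries where they do the work, as an engineer would, in place of code of your own. Each camera call takes 0.05 s, during which the arm holds its last target. There are 200 camera calls.

TASK

With the fingertips, sweep the three bare round plinths across the tray's deck and through the narrow gate between the two steel pins, one at a time, so that each drops into the catch box before the next goes through. Only push them: do not pinch them or pick them up. Leave the finished figure on the tray, the paint pots and the mug where they stand.

Things in the scene. Friction and masses are not known exactly. Their poses are not given: they have to be found in the camera images.
- tray: sorting tray, fixed. Origin: on the table under the deck; +x points along the deck to the gate, +y left of that, z up. Flat grey deck: top 80 mm above the table, x -125 to 66, y -100 to 100 mm. Plywood rails 12 mm high above it stand outside its sides and back and on its front 8 mm (x 58 to 66), open only at the gate. At x = 66 mm the deck drops sheer into the catch box
- gate (a point): middle of the gate, at deck height (tray x 62, y 0, z 80 mm). The gap is 44 mm wide along tray y, between two upright steel pins 8 mm in diameter, 14 mm high (centres at y -26 and 26 mm). A plinth falls once its centre is past the deck's edge, 4 mm beyond this point; the fingers need not enter the gap
- slot (a point): centre of the inner floor of the open-topped catch box beyond the gate (tray x 106, y 0, z 6 mm): 80 x 80 mm inside, floor 74 mm below the deck, walls to 12 mm above the deck. Plinths may lie in it any way up
- plinth1: bare round plinth for a miniature, dark wood, a plain disc 32 mm in diameter and 10 mm high, 25 g give or take; it starts lying flat on the tray's deck. Origin: centre of its underside, z up
- plinth2: bare round plinth for a miniature, dark wood, a plain disc 32 mm in diameter and 10 mm high, 25 g give or take; it starts lying flat on the tray's deck. Origin: centre of its underside, z up
- plinth3: bare round plinth for a miniature, dark wood, a plain disc 32 mm in diameter and 10 mm high, 25 g give or take; it starts lying flat on the tray's deck. Origin: centre of its underside, z up
- figure: finished miniature to be left alone: a grey figure with a spear and a round shield on a plinth like the others, 53 mm high in all, 35 g, standing loose on the deck in the corner next to the gate, on the +y side. Origin: centre of its underside
- pot1: blue paint pot with a white lid, 33 mm in diameter, 42 mm high, loose on the table beside the tray on its -y side; leave alone. Origin: centre of its underside
- pot2: clear paint pot with a white lid, 33 mm in diameter, 42 mm high, loose on the table beside the tray on its -y side; leave alone. Origin: centre of its underside
- mug: white ceramic water mug, empty, 76 mm in diameter, 85 mm high, loose on the table beside the catch box on its -y side; leave alone. Origin: centre of its underside
Mind the look-alikes: they are no part of the job. Leave any pink or yellow look-alike of the plinth2 alone.

How it is judged:
On the way, in this order (a step that is already met when the one before it is completed fails the run):
1. a first plinth has dropped into the catch box (((x of plinth1 in the frame of tray between 0.066 and 0.146 m and y of plinth1 in the frame of tray between -0.04 and 0.04 m and z of plinth1 in the frame of tray below 0.065 m) or (x of plinth2 in the frame of tray between 0.066 and 0.146 m and y of plinth2 in the frame of tray between -0.04 and 0.04 m and z of plinth2 in the frame of tray below 0.065 m) or (x of plinth3 in the frame of tray between 0.066 and 0.146 m and y of plinth3 in the frame of tray between -0.04 and 0.04 m and z of plinth3 in the frame of tray below 0.065 m))), for 0.2 s.
2. a second plinth has dropped in after it ((((x of plinth1 in the frame of tray between 0.066 and 0.146 m and y of plinth1 in the frame of tray between -0.04 and 0.04 m and z of plinth1 in the frame of tray below 0.065 m) and (x of plinth2 in the frame of tray between 0.066 and 0.146 m and y of plinth2 in the frame of tray between -0.04 and 0.04 m and z of plinth2 in the frame of tray below 0.065 m)) or ((x of plinth1 in the frame of tray between 0.066 and 0.146 m and y of plinth1 in the frame of tray between -0.04 and 0.04 m and z of plinth1 in the frame of tray below 0.065 m) and (x of plinth3 in the frame of tray between 0.066 and 0.146 m and y of plinth3 in the frame of tray between -0.04 and 0.04 m and z of plinth3 in the frame of tray below 0.065 m)) or ((x of plinth2 in the frame of tray between 0.066 and 0.146 m and y of plinth2 in the frame of tray between -0.04 and 0.04 m and z of plinth2 in the frame of tray below 0.065 m) and (x of plinth3 in the frame of tray between 0.066 and 0.146 m and y of plinth3 in the frame of tray between -0.04 and 0.04 m and z of plinth3 in the frame of tray below 0.065 m)))), for 0.2 s.
3. the third plinth has dropped in after that (x of plinth1 in the frame of tray between 0.066 and 0.146 m and y of plinth1 in the frame of tray between -0.04 and 0.04 m and z of each of plinth1, plinth2, plinth3 in the frame of tray below 0.065 m and x of plinth2 in the frame of tray between 0.066 and 0.146 m and y of plinth2 in the frame of tray between -0.04 and 0.04 m and x of plinth3 in the frame of tray between 0.066 and 0.146 m and y of plinth3 in the frame of tray between -0.04 and 0.04 m), for 0.2 s.
At the end, for the whole second after the job is handed in: All three bare plinths lie at rest inside the catch box, well below the deck (undersides less than 65 mm above the table); the figure stands upright within 12 mm of where it was, the pots and mug within 20 mm (all of step 3 and linear speed of each of plinth1, plinth2, plinth3 below 0.02 m/s and distance of figure from where it was at the start of the episode below 0.012 m and distance of each of pot1, pot2, mug from where it was at the start of the episode below 0.02 m and angle between figure's own z axis and vertical below 0.2 rad); the robot touches nothing.
It fails at once if a plinth is lifted (more than 8 mm above the deck) (z of any of plinth1, plinth2, plinth3 in the frame of tray above 0.088 m).
It fails at once if a plinth is squeezed or jammed with more than 25 N (contact force between the fingers and plinth1 above 25 N or contact force between the fingers and plinth2 above 25 N or contact force between the fingers and plinth3 above 25 N).
It fails at once if the figure is pushed over or out of place (distance of figure from where it was at the start of the episode above 0.012 m or angle between figure's own z axis and vertical above 0.4 rad).
It fails at once if a bystander on the table is disturbed (distance of any of pot1, pot2, mug from where it was at the start of the episode above 0.02 m).
It also fails if it takes over 58 s, if anything falls off the work surface, if the arm or the gripper's body presses on something with over 40 N, if the wrist force passes 120 N, or if a joint passes its speed limit or range.

## Working session

There is one attempt and no reset: what is moved stays moved. The work goes in short steps, Python scripts to look and compute and a tool call to move; the robot and the scene stay as the last step left them, time stands still between calls to the robot, and variables do not carry over. Pictures are saved under pics/ and viewed, at most 10 in all, crops included, and the job is handed in when it is done.

Besides the shell and the picture viewer there is one more tool, called after ">>>" by a JSON object that holds its "method" and its "body", one argument or row to a line. step_arm: Moves the arm, as the interface text tells. Its arguments: {"type":"object","properties":{"motion":{"type":"array","items":{"type":"array","items":{"type":"number"}}},"force":{"type":"number"}},"required":["motion"]}

```bash
mkdir -p pics; ls
python3 - <<'E'
from workcell import bot
import cv2,numpy as np
s=bot.read_state();print(s['time'],s['tool_pos'],s['tcp_rot'],s['width'])
for n in ['scene','side','wrist']:
    p,d=bot.read_camera(n);cv2.imwrite(f'pics/{n}0.png',p[:,:,::-1]);np.save(f'pics/{n}0.npy',d)
    c=bot.calibration(n);print(n,{k:np.round(v,4).tolist() if not isinstance(v,str) else v for k,v in c.items()})
a=cv2.imread('pics/scene0.png');b=cv2.imread('pics/side0.png')
cv2.imwrite('pics/both0.png',cv2.resize(np.vstack([a,b]),(480,600)))
E
```

```text
pics
0.0 [6.74274912e-01 2.42177183e-05 2.29963148e-01] [-2.22031386 -2.22022582  0.00233   ] 1.00159954734502
scene {'mtx': [[417.4011, 0.0, 325.8241], [0.0, 417.4011, 194.654], [0.0, 0.0, 1.0]], 'origin': [0.8851, -0.3957, 0.4675], 'orientation': [0.947, 0.2711, 0.4664]}
side {'mtx': [[394.0479, 0.0, 319.3508], [0.0, 394.0479, 198.4836], [0.0, 0.0, 1.0]], 'origin': [0.3188, 0.5217, 0.5476], 'orientation': [0.3268, -1.0584, -2.3556]}
wrist {'mtx': [[309.7069, 0.0, 322.1415], [0.0, 309.7069, 205.7499], [0.0, 0.0, 1.0]], 'T_tool_cam': [[-0.0012, 0.9565, 0.2918, 0.0744], [1.0, 0.001, 0.001, 0.0002], [0.0007, 0.2918, -0.9565, -0.1434], [0.0, 0.0, 0.0, 1.0]]}
```

View pics/scene0.png

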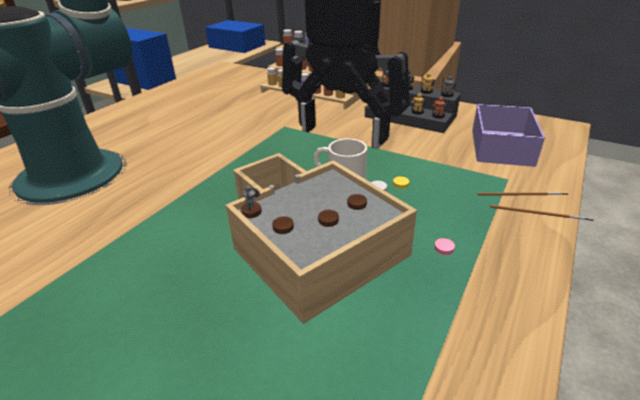

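View pics/wrist0.png

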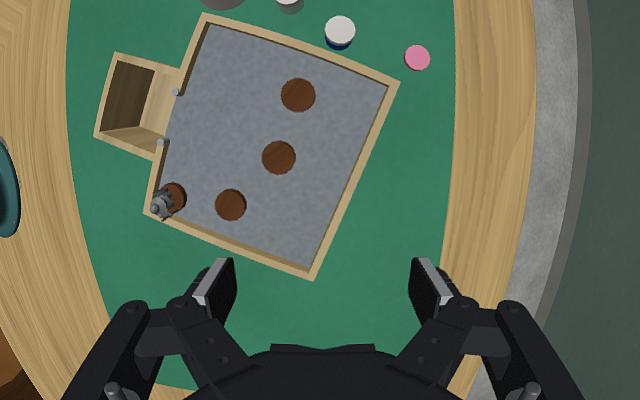

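The wrist view shows three bare plinths on the deck at about (298,95), (278,157) and (231,205). The figure is at (172,200), with the pins at (175,92) and (160,142). The look-alikes are the pink disc at (417,57), and the pink and yellow discs at (444,246) and (401,182) in the scene view. All of them lie on the table off the tray, so the three dark wood discs on the deck are the ones meant.

```bash
cat > h.py <<'E'
from workcell import bot
import cv2,numpy as np
from scipy.spatial.transform import Rotation as R
from scipy.optimize import least_squares
def wpose(s):
    T=np.eye(4);T[:3,:3]=R.from_rotvec(s['tcp_rot']).as_matrix();T[:3,3]=s['tool_pos']
    return T@np.array(bot.calibration('wrist')['T_tool_cam'])
def wcast(uv,T,z):
    K=np.array(bot.calibration('wrist')['mtx']);out=[]
    for u,v in np.atleast_2d(uv):
        a=np.array([u-K[0,2],v-K[1,2]])/K[0,0];r=np.hypot(*a)+1e-12
        d=T[:3,:3]@np.array([np.sin(r)*a[0]/r,-np.sin(r)*a[1]/r,-np.cos(r)])
        out.append((T[:3,3]+d*(z-T[2,3])/d[2])[:2])
    return np.array(out)
def cast(n,uv,z):
    c=bot.calibration(n);K=c['mtx'];Rm=R.from_rotvec(c['orientation']).as_matrix();o=np.array(c['origin']);out=[]
    for u,v in np.atleast_2d(uv):
        d=Rm@np.array([(u-K[0][2])/K[0][0],-(v-K[1][2])/K[1][1],-1]);out.append((o+d*(z-o[2])/d[2])[:2])
    return np.array(out)
def brown(p,lo=120):
    h=cv2.cvtColor(p,cv2.COLOR_RGB2HSV)
    m=((h[...,2]<lo)&(h[...,1]>110)&((h[...,0]<14)|(h[...,0]>174))).astype(np.uint8)
    m=cv2.morphologyEx(m,cv2.MORPH_OPEN,np.ones((3,3)))
    return [(cv2.moments(c)['m10']/cv2.contourArea(c),cv2.moments(c)['m01']/cv2.contourArea(c),cv2.contourArea(c)) for c in cv2.findContours(m,0,2)[0] if cv2.contourArea(c)>60]
E
cat > fit.py <<'E'
from h import *
s=bot.read_state();T=wpose(s)
p=cv2.imread('pics/wrist0.png')[:,:,::-1].copy()
g=cv2.cvtColor(p,cv2.COLOR_RGB2GRAY)
c=np.array([[205,12],[400,82],[313,280],[145,213]],np.float32)
c=cv2.cornerSubPix(g,c.reshape(-1,1,2),(5,5),(-1,-1),(3,30,.01)).reshape(-1,2);print(c)
W=np.vstack([wcast(c,T,.092),wcast([[175,92],[160,142]],T,.094)])
def model(x):
    t=x[3];P=np.array([[.066,-.1-t],[-.125-t,-.1-t],[-.125-t,.1+t],[.066,.1+t],[.062,-.026],[.062,.026]])
    r=np.array([[np.cos(x[2]),-np.sin(x[2])],[np.sin(x[2]),np.cos(x[2])]]);return P@r.T+x[:2]
f=least_squares(lambda x:(model(x)-W).ravel(),[.6,.1,2.75,.008]);print('tray x,y,th(deg),t',f.x[:2],np.degrees(f.x[2]),f.x[3]);print(np.round(f.fun.reshape(-1,2)*1e3,1))
np.save('tray.npy',f.x[:3])
x=f.x;r=np.array([[np.cos(x[2]),-np.sin(x[2])],[np.sin(x[2]),np.cos(x[2])]])
for u,v,a in brown(p): print('wrist',round(u),round(v),a,np.round((wcast([[u,v]],T,.088)-x[:2])@r*1e3,1))
for n in('scene','side'):
  p=cv2.imread(f'pics/{n}0.png')[:,:,::-1].copy()
  for u,v,a in brown(p): print(n,round(u),round(v),a,np.round((cast(n,[[u,v]],.088)-x[:2])@r*1e3,1)) if a<900 else 0
p=cv2.imread('pics/wrist0.png')[0:300,80:440];cv2.imwrite('pics/crop0.png',cv2.resize(p,(720,600),interpolation=cv2.INTER_CUBIC))
E
python3 fit.py
```

```text
[[202.10751   11.313836]
 [400.50555   81.37245 ]
 [312.48923  281.44278 ]
 [142.34149  213.02238 ]]
tray x,y,th(deg),t [0.58092401 0.05598932] 157.95531580340443 0.00848513317930264
[[ 0.1 -0.1]
 [-0.  -0.1]
 [ 0.1 -0. ]
 [ 0.1 -0.1]
 [-0.3  0.5]
 [ 0.1 -0. ]]
wrist 230 205 674.0 [[-26.7  62.1]]
wrist 177 195 321.0 [[31.5 74.7]]
wrist 278 157 780.0 [[-56.2   0.1]]
wrist 298 95 820.5 [[-52.1 -60.6]]
scene 283 224 221.5 [[-27.  61.]]
scene 328 217 207.5 [[-56.4  -0.9]]
scene 251 210 113.0 [[34.8 79.1]]
scene 357 201 174.5 [[-52.6 -62.5]]
scene 2 125 82.0 [[675.3 346.5]]
side 391 190 103.0 [[40.7 75.8]]
side 300 190 172.5 [[-50.7 -61.8]]
side 326 177 156.5 [[-54.7  -0.7]]
side 362 174 152.5 [[-25.2  61.3]]
```

View pics/crop0.png

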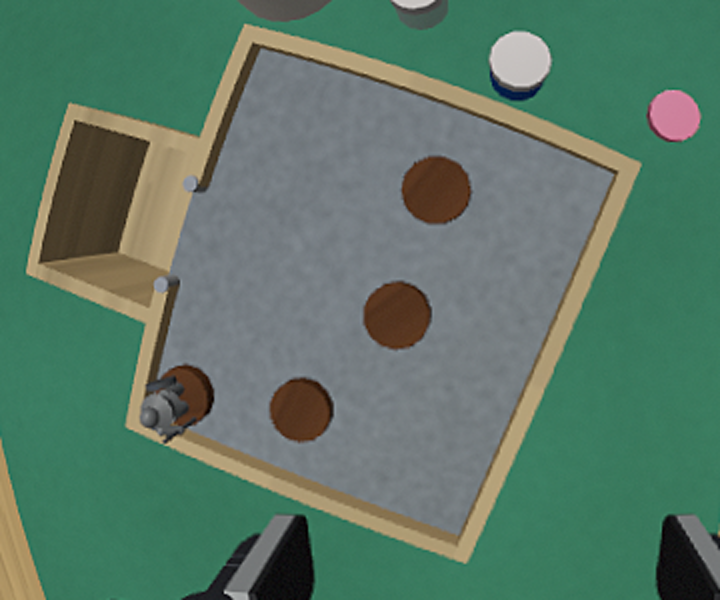

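The fit is within 0.5 mm. In tray mm the plinths are A (-26,62), B (-56,0) and C (-53,-61); the crop confirms three bare dark wood discs, with the figure apart at about (38,77). I'll take B first: line the tool's x up with the tray's x and come down behind it.

>>> {"method": "step_arm", "body": {
  "motion": [
    [1.4,0.5,-0.2,2,-8.5],
    [1.4,1,-0.4,4,-17],
    [1.4,1.5,-0.6,6,-25.5],
    [1.4,2.2,-0.84,8,-34],
    [1.4,2.2,-0.84,10,-42.5],
    [1.4,2.2,-0.84,10,-51],
    [1.4,2.2,-0.84,10,-59.5],
    [1.4,2.2,-0.84,10,-68],
    [1.4,2.2,-0.84,10,-68],
    [1.4,2.2,-0.84,10,-68],
    [1.4,2.2,-0.84,10,-68]
  ]
}}

```text
time: 1.25
tool_pos: [0.6665, 0.022, 0.1312]
tcp_rot: [-0.603, -3.083, 0.0]
wrist_force: [-0.7, 0.7, -0.0]
width: 0.16
grip_force: 0.0
```

```bash
cat > st.py <<'E'
from h import *
import sys
x=np.load('tray.npy');r=np.array([[np.cos(x[2]),-np.sin(x[2])],[np.sin(x[2]),np.cos(x[2])]])
s=bot.read_state();M=R.from_rotvec(s['tcp_rot']).as_matrix()
print('t',s['time'],'tray xy z mm',np.round((s['tool_pos'][:2]-x[:2])@r*1e3,1),round(s['tool_pos'][2]*1e3,1),'heading err deg',round(np.degrees(np.arctan2(M[1,0],M[0,0])-x[2]),2),'tilt',np.round(M[:2,2],3),'w',s['width'],'F',np.round(s['wrist_force'],1))
if len(sys.argv)>1:
  p,d=bot.read_camera('wrist');cv2.imwrite(f'pics/{sys.argv[1]}.png',p[:,:,::-1]);T=wpose(s)
  for n in('wrist','scene','side'):
    q=p if n=='wrist' else bot.read_camera(n)[0]
    for u,v,a in brown(q):
      P=((wcast([[u,v]],T,.088) if n=='wrist' else cast(n,[[u,v]],.088))-x[:2])@r*1e3
      if abs(P[0,0])<180 and abs(P[0,1])<110: print(n,round(u),round(v),a,np.round(P[0],1))
E
python3 st.py w1
```

```text
t 1.25 tray xy z mm [-92.1  -0.6] 131.2 heading err deg -0.1 tilt [-0.  0.] w 0.1599732584911521 F [-0.7  0.7 -0. ]
wrist 320 176 1915.0 [-55.8   0.5]
wrist 417 171 1762.0 [-51.9 -60.3]
wrist 221 131 1850.0 [-26.4  61.9]
wrist 200 43 868.5 [31.8 74.9]
scene 283 224 223.0 [-27.3  61.1]
scene 328 218 215.5 [-56.8  -0.5]
scene 251 210 111.5 [34.5 79.3]
scene 359 202 95.5 [-57.1 -63. ]
side 391 190 104.0 [40.9 75.8]
side 300 190 172.5 [-50.7 -61.8]
side 326 177 157.5 [-54.6  -0.6]
side 362 174 152.0 [-25.3  61.3]
```

View pics/w1.png

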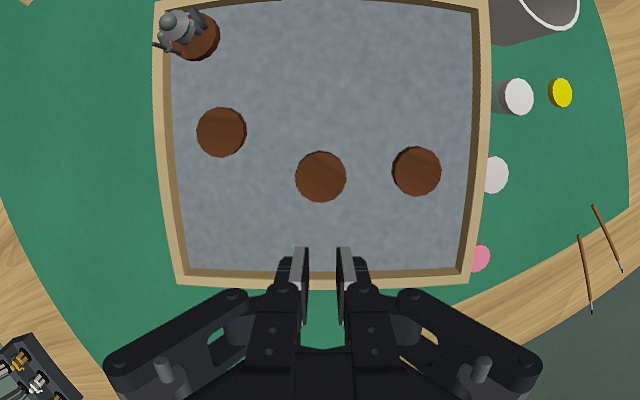

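The picture shows the fingers at (302,280) and (340,280), straddling the line of B at (320,176), with all clearances as planned. I'll descend and start pushing.

>>> {"method": "step_arm", "body": {
  "motion": [
    [1.4,0,-0.05,2,0],
    [1.4,0,-0.05,4,0],
    [1.4,0,-0.05,4.5,0],
    [1.4,0,-0.05,4.8,0],
    [1.4,0,-0.05,4.8,0],
    [1.4,0.5,-0.05,4.8,0],
    [1.4,1,-0.05,4.8,0],
    [1.4,1.5,-0.05,4.8,0],
    [1.4,2,-0.05,4.8,0],
    [1.4,2.5,-0.05,4.8,0],
    [1.4,3,-0.05,4.8,0],
    [1.4,3.5,-0.05,4.8,0],
    [1.4,4,-0.05,4.8,0],
    [1.4,4.0,-0.05,4.8,0]
  ]
}}

```text
time: 2.8
tool_pos: [0.6284, 0.0368, 0.0831]
tcp_rot: [-0.599, -3.083, 0.0]
wrist_force: [-1.1, -1.0, -0.3]
width: 0.166
grip_force: 0.0
```

```bash
python3 st.py w2
```

```text
t 2.8 tray xy z mm [-51.2  -0. ] 83.1 heading err deg 0.06 tilt [-0.001  0.   ] w 0.16572978203647815 F [-1.1 -1.  -0.3]
wrist 436 264 2411.0 [-51.1 -59.9]
wrist 199 218 2823.5 [-25.8  61.6]
wrist 322 217 3296.0 [-25.   -0.1]
wrist 168 99 1595.0 [34.1 73.5]
scene 283 224 219.0 [-27.2  60.9]
scene 251 210 130.5 [33.6 79.6]
scene 357 201 175.0 [-52.2 -62.2]
side 391 190 105.0 [41.  75.7]
side 300 190 172.5 [-50.7 -61.8]
side 335 186 164.0 [-24.2  -1.6]
side 362 174 152.5 [-25.2  61.3]
```

B is riding in the cage at (-25,0). I'll push it through now.

>>> {"method": "step_arm", "body": {
  "motion": [
    [1.4,0.6,0,0,0],
    [1.4,1.2,0,0,0],
    [1.4,1.8,0,0,0],
    [1.4,2.4,0,0,0],
    [1.4,3,0,0,0],
    [1.4,3.6,0,0,0],
    [1.4,4.2,0,0,0],
    [1.4,4.8,0,0,0],
    [1.4,5.4,0,0,0],
    [1.4,6.0,0,0,0],
    [1.4,6.6,0,0,0],
    [1.4,7.2,0,0,0],
    [1.4,7.8,0,0,0],
    [1.4,8.4,0,0,0],
    [1.4,9,0,0,0],
    [1.4,9.5,0,0,0],
    [1.4,9.5,0,0,0],
    [1.4,9.5,0,0,0]
  ]
}}

```text
time: 4.75
tool_pos: [0.5412, 0.0722, 0.0834]
tcp_rot: [0.599, 3.084, 0.0]
wrist_force: [-0.5, -0.0, 0.1]
width: 0.165
grip_force: 0.0
```

```bash
python3 st.py w3
```

```text
t 4.75 tray xy z mm [42.8 -0.1] 83.4 heading err deg 0.06 tilt [ 0. -0.] w 0.16459267203905845 F [-0.5 -0.   0.1]
wrist 182 262 1401.0 [42.6 76.1]
wrist 323 147 1490.0 [102.4  -0.5]
scene 282 224 206.0 [-26.1  60.6]
scene 251 210 108.5 [34.6 78.7]
scene 357 201 178.0 [-52.8 -62. ]
side 391 190 102.0 [40.6 75.7]
side 300 190 171.0 [-50.8 -61.8]
```

View pics/w3.png

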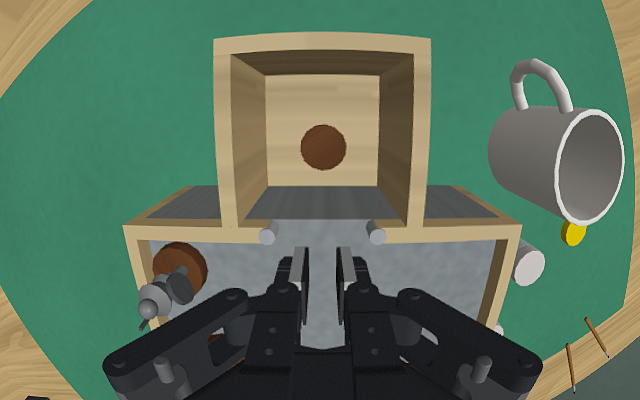

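B lies flat in the box at (323,147), and the figure is undisturbed. For A I'll open the gripper above it, lower the left finger into the space between A and the +y rail, and draw A to the centre line.

>>> {"method": "step_arm", "body": {
  "motion": [
    [1.4,-1,0,-1,0],
    [1.4,-3,-1,-4,0],
    [1.4,-6.2,-3.9,-6,0],
    [8.54,-6.2,-3.9,-6,0],
    [8.54,-6.2,-3.9,-6,0],
    [8.54,-6.2,-3.9,-6,0],
    [8.54,-6.2,-3.9,-6,0],
    [8.54,-6.2,-3.9,-6,0],
    [8.54,-6.2,-3.9,-6,0],
    [8.54,-6.2,-3.9,-6,0],
    [8.54,-6.2,-3.9,-6,0],
    [8.54,-6.2,-3.9,-6,0]
  ]
}}

```text
time: 6.1
tool_pos: [0.5841, 0.0128, 0.1433]
tcp_rot: [0.599, 3.084, 0.0]
wrist_force: [0.7, -0.4, -0.7]
width: 1.0
grip_force: 0.0
```

```bash
python3 st.py w4
```

```text
t 6.1 tray xy z mm [-19.1  38.8] 143.3 heading err deg 0.05 tilt [0. 0.] w 0.9996521932437031 F [ 0.7 -0.4 -0.7]
wrist 452 261 933.5 [-49.2 -60.8]
wrist 288 234 1470.0 [-26.1  62.3]
wrist 269 157 191.0 [27.6 73.2]
wrist 263 129 379.5 [46.3 77.1]
wrist 368 69 889.0 [84.9  9.9]
scene 283 224 213.5 [-26.6  60.6]
scene 251 211 129.0 [33.  79.5]
scene 357 201 171.0 [-51.9 -62.5]
side 391 190 104.0 [40.9 75.8]
side 300 190 171.0 [-50.8 -61.8]
side 362 174 152.5 [-25.2  61.3]
```

View pics/w4.png

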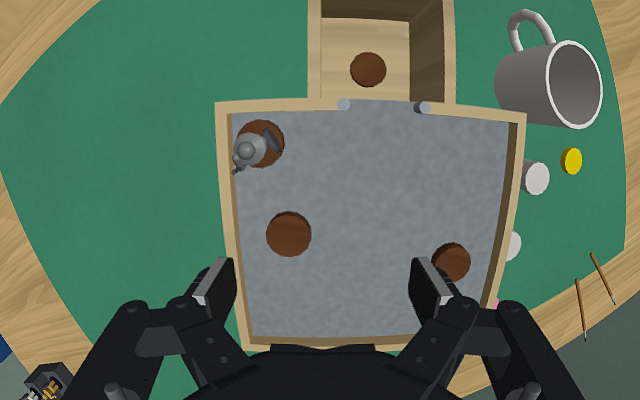

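The picture is consistent with that: the left finger at (220,280) is beyond A at (288,234) once parallax is allowed for. Lowering it now.

>>> {"method": "step_arm", "body": {
  "motion": [
    [8.54,0,0,2,0],
    [8.54,0,0,4,0],
    [8.54,0,0,5.5,0],
    [8.54,0,0,6.3,0],
    [8.54,0,0,6.7,0],
    [8.54,0,0,7,0],
    [8.54,0,0,7.1,0],
    [8.54,0,0,7.1,0]
  ]
}}

```text
time: 7.05
tool_pos: [0.5846, 0.0128, 0.0728]
tcp_rot: [0.599, 3.083, 0.0]
wrist_force: [0.0, -0.3, 0.8]
width: 0.996
grip_force: 0.0
```

```bash
python3 st.py w5
```

```text
t 7.05 tray xy z mm [-19.7  38.7] 72.8 heading err deg 0.05 tilt [0.001 0.   ] w 0.9964023576504202 F [ 0.  -0.3  0.8]
wrist 493 299 340.0 [-39.  -56.8]
wrist 274 286 2945.5 [-25.1  62. ]
wrist 236 151 1613.5 [39.8 75.3]
wrist 383 53 1630.5 [80.8 13.6]
scene 282 224 224.0 [-26.9  61.4]
scene 356 201 179.5 [-52.4 -61.8]
side 391 190 104.0 [40.9 75.8]
side 300 190 172.0 [-50.6 -61.8]
side 362 174 149.0 [-25.3  61. ]
```

View pics/w5.png

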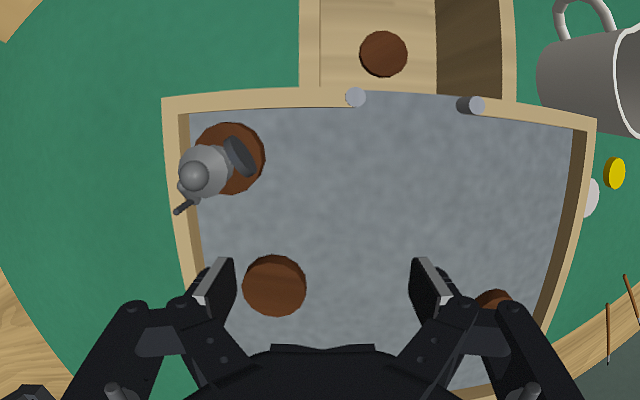

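The finger stands between A at (274,286) and the rail, with no contact force. I'll draw A towards -y.

>>> {"method": "step_arm", "body": {
  "motion": [
    [8.54,0.1,0.5,0,0],
    [8.54,0.1,1,0,0],
    [8.54,0.1,1.5,0,0],
    [8.54,0.1,2,0,0],
    [8.54,0.1,2.5,0,0],
    [8.54,0.1,3,0,0],
    [8.54,0.1,3.5,0,0],
    [8.54,0.1,4,0,0],
    [8.54,0.1,4.5,0,0],
    [8.54,0.1,5,0,0],
    [8.54,0.1,5.5,0,0],
    [8.54,0.1,6,0,0],
    [8.54,0.1,6.3,0,0],
    [8.54,0.1,6.5,0,0],
    [8.54,0.1,6.5,0,0],
    [8.54,0.1,6.3,0,0]
  ]
}}

```text
time: 8.8
tool_pos: [0.6068, 0.0716, 0.0723]
tcp_rot: [0.599, 3.084, 0.0]
wrist_force: [-0.3, -0.1, 0.1]
width: 1.002
grip_force: 0.0
```

```bash
python3 st.py w6
```

```text
t 8.8 tray xy z mm [-18.1 -24.2] 72.3 heading err deg 0.06 tilt [0. 0.] w 1.0016573713109926 F [-0.3 -0.1  0.1]
wrist 390 327 2129.0 [-49.7 -60.2]
wrist 274 288 2916.0 [-24.9  -0.6]
wrist 122 165 1685.0 [37.8 72.7]
wrist 286 54 1695.5 [81.3 -9.7]
scene 251 210 119.5 [33.8 79.2]
scene 316 208 183.0 [-26.4  -1.7]
scene 356 201 169.0 [-51.8 -62.3]
side 391 190 104.0 [40.9 75.8]
side 336 186 165.0 [-24.3  -1.2]
```

A is at (-25,-1). I'll lift, narrow the fingers, come down behind it and cage it.

>>> {"method": "step_arm", "body": {
  "motion": [
    [8.54,0,0,-3,0],
    [8.54,0,0,-6,0],
    [1.4,-2,-1,-6,0],
    [1.4,-4.4,-2.35,-6,0],
    [1.4,-4.4,-2.35,-6,0],
    [1.4,-4.4,-2.35,-6,0],
    [1.4,-4.4,-2.35,-6,0],
    [1.4,-4.4,-2.35,-6,0],
    [1.4,-4.4,-2.35,-6,0],
    [1.4,-4.4,-2.35,-4,0],
    [1.4,-4.4,-2.35,-2,0],
    [1.4,-4.4,-2.35,-1.3,0],
    [1.4,-4.4,-2.35,-1,0],
    [1.4,-4.4,-2.35,-1,0],
    [1.4,-3.9,-2.35,-1,0],
    [1.4,-3.4,-2.35,-1,0],
    [1.4,-2.9,-2.35,-1,0],
    [1.4,-2.4,-2.35,-1,0],
    [1.4,-1.9,-2.35,-1,0],
    [1.4,-1.9,-2.35,-1,0]
  ]
}}

```text
time: 10.95
tool_pos: [0.6147, 0.0429, 0.0823]
tcp_rot: [-0.599, -3.083, 0.0]
wrist_force: [0.3, -0.9, 0.6]
width: 0.163
grip_force: 0.0
```

```bash
python3 st.py w7
```

```text
t 10.95 tray xy z mm [-36.3  -0.6] 82.3 heading err deg 0.06 tilt [-0.001  0.   ] w 0.16290147739744631 F [ 0.3 -0.9  0.6]
wrist 435 281 1452.0 [-46.2 -61.2]
wrist 322 218 3314.5 [-10.   -0.7]
wrist 169 127 1590.0 [35.3 72.7]
wrist 323 32 1522.5 [75.5 -0.9]
scene 251 210 124.0 [34.  79.4]
scene 357 201 181.5 [-52.9 -61.8]
side 391 190 103.5 [40.7 75.9]
side 340 191 172.0 [-9.3 -1.3]
side 300 190 172.5 [-50.7 -61.8]
```

A is caged at (-10,-0.7). Pushing it through.

>>> {"method": "step_arm", "body": {
  "motion": [
    [1.4,0.6,0,0,0],
    [1.4,1.2,0,0,0],
    [1.4,1.8,-0.05,0,0],
    [1.4,2.4,-0.05,0,0],
    [1.4,3,-0.05,0,0],
    [1.4,3.6,-0.05,0,0],
    [1.4,4.2,-0.05,0,0],
    [1.4,4.8,-0.05,0,0],
    [1.4,5.4,-0.05,0,0],
    [1.4,6.0,-0.05,0,0],
    [1.4,6.6,-0.05,0,0],
    [1.4,7.2,-0.05,0,0],
    [1.4,7.7,-0.05,0,0],
    [1.4,8.1,-0.05,0,0],
    [1.4,8.1,-0.05,0,0],
    [1.4,8.1,-0.05,0,0]
  ]
}}

```text
time: 12.7
tool_pos: [0.5404, 0.0725, 0.0823]
tcp_rot: [0.599, 3.084, 0.0]
wrist_force: [1.1, 0.8, -0.2]
width: 0.162
grip_force: 0.0
```

```bash
python3 st.py w8
```

```text
t 12.7 tray xy z mm [43.8 -0.1] 82.3 heading err deg 0.05 tilt [ 0. -0.] w 0.1622423157933464 F [ 1.1  0.8 -0.2]
wrist 181 265 1406.5 [42.6 76.1]
wrist 322 158 2594.5 [98.4 -0.3]
scene 251 210 124.0 [33.9 79.4]
scene 357 201 184.0 [-52.7 -61.7]
side 391 190 105.0 [41.  75.7]
side 300 190 172.0 [-50.6 -61.8]
```

View pics/w8.png

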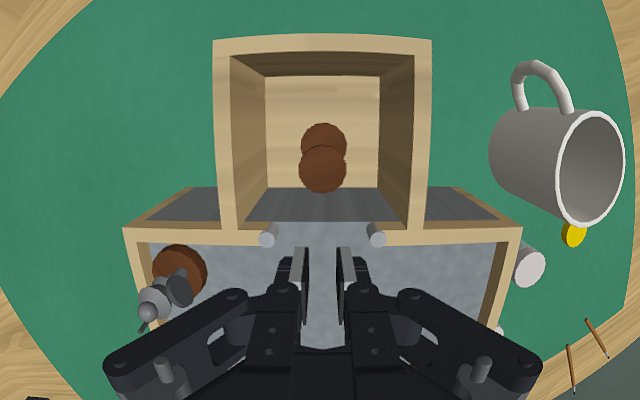

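Both A and B are in the box, overlapping at (323,158). C is next, from the -y side.

>>> {"method": "step_arm", "body": {
  "motion": [
    [1.4,-1,0,-1,0],
    [1.4,-3.5,1,-4,0],
    [1.4,-7,2.5,-6,0],
    [8.54,-9.6,3.85,-6,0],
    [8.54,-9.6,3.85,-6,0],
    [8.54,-9.6,3.85,-6,0],
    [8.54,-9.6,3.85,-6,0],
    [8.54,-9.6,3.85,-6,0],
    [8.54,-9.6,3.85,-6,0],
    [8.54,-9.6,3.85,-6,0],
    [8.54,-9.6,3.85,-6,0],
    [8.54,-9.6,3.85,-4,0],
    [8.54,-9.6,3.85,-2,0],
    [8.54,-9.6,3.85,-0.7,0],
    [8.54,-9.6,3.85,0.2,0],
    [8.54,-9.6,3.85,0.7,0],
    [8.54,-9.6,3.85,1,0],
    [8.54,-9.6,3.85,1,0]
  ]
}}

```text
time: 14.65
tool_pos: [0.6439, 0.0722, 0.0724]
tcp_rot: [0.599, 3.084, 0.0]
wrist_force: [1.1, -0.5, -0.2]
width: 0.999
grip_force: 0.0
```

```bash
python3 st.py w9
```

```text
t 14.65 tray xy z mm [-52.3 -38.7] 72.4 heading err deg 0.04 tilt [0. 0.] w 0.9985935144966994 F [ 1.1 -0.5 -0.2]
wrist 368 274 3121.0 [-50.8 -60.4]
wrist 95 104 1622.5 [35.6 73.2]
wrist 261 9 781.5 [ 68.2 -13.4]
scene 251 210 106.0 [34.6 79.2]
scene 357 201 179.5 [-52.6 -62.1]
side 391 190 102.0 [40.6 75.7]
side 300 190 166.5 [-50.4 -61.4]
```

>>> {"method": "step_arm", "body": {
  "motion": [
    [8.54,0,-0.5,0,0],
    [8.54,0,-1,0,0],
    [8.54,0,-1.5,0,0],
    [8.54,0,-2,0,0],
    [8.54,0,-2.5,0,0],
    [8.54,0,-3,0,0],
    [8.54,0,-3.5,0,0],
    [8.54,0,-4,0,0],
    [8.54,0,-4.5,0,0],
    [8.54,0,-5,0,0],
    [8.54,0,-5.5,0,0],
    [8.54,0,-6,0,0],
    [8.54,0,-6.3,0,0],
    [8.54,0,-6.5,0,0],
    [8.54,0,-6.5,0,0],
    [8.54,0,-6.3,0,0]
  ]
}}

```text
time: 16.4
tool_pos: [0.6201, 0.0137, 0.0722]
tcp_rot: [-0.6, -3.084, 0.0]
wrist_force: [0.1, 0.5, -0.6]
width: 0.997
grip_force: 0.0
```

```bash
python3 st.py w10
```

```text
t 16.4 tray xy z mm [-52.1  24.5] 72.2 heading err deg 0.03 tilt [-0. -0.] w 0.9974566258980331 F [ 0.1  0.5 -0.6]
wrist 373 274 3119.5 [-50.6   0.5]
wrist 205 95 1821.5 [32.4 73.8]
wrist 362 9 808.0 [67.7  8. ]
scene 327 216 204.0 [-52.1  -1.6]
scene 251 210 118.5 [34.  79.2]
side 391 190 104.0 [40.9 75.8]
side 329 179 129.0 [-48.7   0.8]
```

C is at (-51,0). Caging it from behind.

>>> {"method": "step_arm", "body": {
  "motion": [
    [8.54,0,0,-3,0],
    [8.54,0,0,-6,0],
    [1.4,-2,1,-6,0],
    [1.4,-3.6,2.45,-6,0],
    [1.4,-3.6,2.45,-6,0],
    [1.4,-3.6,2.45,-6,0],
    [1.4,-3.6,2.45,-6,0],
    [1.4,-3.6,2.45,-6,0],
    [1.4,-3.6,2.45,-6,0],
    [1.4,-3.6,2.45,-4,0],
    [1.4,-3.6,2.45,-2,0],
    [1.4,-3.6,2.45,-1.3,0],
    [1.4,-3.6,2.45,-1,0],
    [1.4,-3.6,2.45,-1,0],
    [1.4,-3.1,2.45,-1,0],
    [1.4,-2.6,2.45,-1,0],
    [1.4,-2.1,2.45,-1,0],
    [1.4,-1.6,2.45,-1,0],
    [1.4,-1.1,2.45,-1,0],
    [1.4,-1.1,2.45,-1,0]
  ]
}}

```text
time: 18.55
tool_pos: [0.6387, 0.0327, 0.0823]
tcp_rot: [-0.599, -3.083, 0.0]
wrist_force: [1.2, 0.4, 0.1]
width: 0.164
grip_force: 0.0
```

```bash
python3 st.py w11
```

```text
t 18.55 tray xy z mm [-62.3  -0.1] 82.3 heading err deg 0.07 tilt [-0.001  0.   ] w 0.16428602381905094 F [1.2 0.4 0.1]
wrist 322 218 3317.0 [-35.9  -0.3]
wrist 166 78 1626.0 [33.5 73.7]
wrist 323 2 132.0 [64.4 -0.6]
scene 251 210 120.0 [33.4 79.1]
side 391 190 94.5 [40.1 75.1]
side 332 183 165.0 [-35.2  -1.1]
```

>>> {"method": "step_arm", "body": {
  "motion": [
    [1.4,0.6,0,0,0],
    [1.4,1.2,0,0,0],
    [1.4,1.8,0,0,0],
    [1.4,2.4,0,0,0],
    [1.4,3,0,0,0],
    [1.4,3.6,0,0,0],
    [1.4,4.2,0,0,0],
    [1.4,4.8,0,0,0],
    [1.4,5.4,0,0,0],
    [1.4,6.0,0,0,0],
    [1.4,6.6,0,0,0],
    [1.4,7.2,0,0,0],
    [1.4,7.8,0,0,0],
    [1.4,8.4,0,0,0],
    [1.4,9,0,0,0],
    [1.4,9.6,0,0,0],
    [1.4,10.2,0,0,0],
    [1.4,10.7,0,0,0],
    [1.4,10.7,0,0,0],
    [1.4,10.7,0,0,0]
  ]
}}

```text
time: 20.7
tool_pos: [0.5403, 0.0726, 0.0824]
tcp_rot: [0.599, 3.084, 0.0]
wrist_force: [-0.4, -0.6, -0.1]
width: 0.162
grip_force: 0.0
```

>>> {"method": "step_arm", "body": {
  "motion": [
    [1.4,-0.5,0,-1,0],
    [1.4,-1,0,-4,0],
    [1.4,-2,0,-7,0],
    [1.4,-2,0,-8,0],
    [1.4,-2,0,-8,0],
    [1.4,-2,0,-8,0]
  ]
}}

```text
time: 21.3
tool_pos: [0.5581, 0.0649, 0.1614]
tcp_rot: [-0.599, -3.083, 0.0]
wrist_force: [0.4, 0.9, -0.5]
width: 0.164
grip_force: 0.0
```

```bash
python3 st.py w12
```

```text
t 21.3 tray xy z mm [24.5  0.3] 161.4 heading err deg 0.04 tilt [-0.001 -0.   ] w 0.16394907008864035 F [ 0.4  0.9 -0.5]
wrist 221 192 539.5 [43.9 76.3]
wrist 323 121 1529.0 [93.9 -0.4]
scene 251 210 122.0 [34.4 78.5]
side 378 245 89.0 [128.5 -29.7]
side 391 190 100.5 [40.5 75.7]
```

View pics/w12.png

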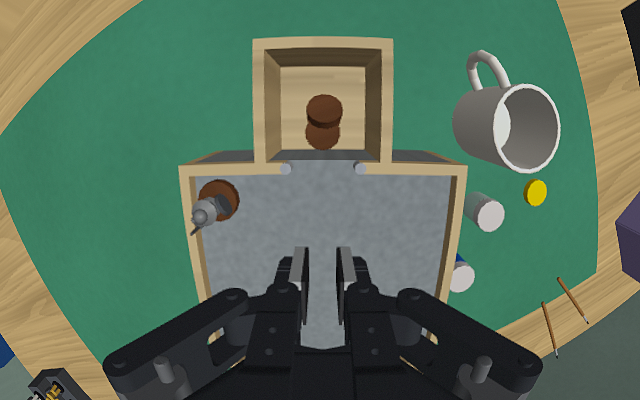

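The deck is empty apart from the standing figure at (215,203). The plinths lie stacked in the box around (323,121), the pots and mug stand where they were, and the gripper is clear.

```bash
python3 -c "
from workcell import bot
print(bot.finish_job())"
```

```text
the job is handed in; nothing more can be done
None
```

I swept all three bare plinths through the gate one at a time into the catch box, left the figure, pots and mug where they stood, and handed the job in; it returned no verdict.

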